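Prime the pellet press's hand pump and dip its oil gauge rod

TASK

Prime the hand pump: push its sprung lever right down and let it come right back up, at least three full strokes, and leave the lever up. Then take the gauge rod from its stand, push it into the pump's sloping guide tube until the collar stops against the mouth, pause there a moment, draw it right out, and finish holding the rod level in the gripper with its tip over the middle of the white reading tile, 5 to 15 cm above it, touching nothing else. Do not put the rod down or let go of it: the program ends while holding it still there; leave the other things on the bench where they are.

Things in the scene. Friction and masses are not known exactly. Their poses are not given: they have to be found in the camera images.
- lever (a joint): pump's hand lever: straight steel bar 245 mm long, its last 115 mm a grey grip 26 mm thick. 0 = at rest, sprung up, sloping 0.60 rad above level along the pump's +x; grows in rad as it is pushed down, to a hard stop at 0.55 (nearly level). A full stroke goes to that stop and back to the top. At the grip's middle it takes about 4 N (top) to 10 N (bottom), and springs back up by itself.
- lever_grip (a point): middle of the lever's grip sleeve, on the bar's axis; moves with the lever. The lever turns on a level pin across the pump (its y), which lies 45 mm from the pump's origin towards the robot's end (pump x = -45 mm), 110 mm to the +y side and 85 mm above the bench; this point is 185 mm from the pin
- pump: hydraulic hand pump, fixed: white oil reservoir 200 x 110 x 100 mm on a dark base plate 240 x 130 mm. Origin at the centre of its underside; x along its length, away from the robot at zero yaw, z up; the lever runs along x, 110 mm to the +y side. A valve knob stands on top at the robot's end, up to 138 mm high.
- tube_mouth (a point): centre of the mouth of the steel guide tube, which rises from the reservoir's far end at 35 degrees above level, away from the robot along the pump's x; mouth 135 mm above the bench. Its z axis runs along the tube, outwards. Bore 13 mm, flared at the mouth to 23 mm inside (28 mm outside), deep enough for the whole stem.
- rod_grip (a point): middle of the gauge rod's handle. Rod: one metal piece, 0.15 kg; flat-sided handle 70 mm long, 14 wide, 22 high; round collar 32 across; stem 8 mm thick, 115 long, round tip. Its x axis runs from tip to handle, z is up as it lies. It starts lying level in its stand, tip towards the robot, handle free on both sides, axis 60 mm above the bench.
- rod_collar (a point): on the rod's axis at the collar's face towards the tip, 51 mm from rod_grip; it meets tube_mouth when the rod is home
- rod_tip (a point): tip of the rod, 166 mm from rod_grip
- stand: aluminium rod stand, fixed: base plate 210 x 70 x 10 mm with two notched posts up to 64 mm high, one under the stem (40 mm from the origin towards the robot), one under the handle's far end (91 mm the other way). Origin at the centre of its underside, x along the rod; the rod is lifted straight up out of it.
- rod: the gauge rod itself; its origin and axes are those of rod_grip
- tile_top (a point): middle of the upper face of the white reading tile, fixed, 120 x 100 mm, 8 mm thick, lying on the bench
- die: bystander: steel cylinder, 44 across, 55 high (mm), loose; origin at its underside
- beaker: bystander: clear beaker, 68 across, 85 high (mm), loose; origin at its underside
- jar: bystander: white jar, 60 across, 80 high (mm), loose; origin at its underside
- dish: bystander: shallow white dish, 90 across, 15 high (mm), loose; origin at its underside
- spanner: bystander: steel spanner, 150 mm long, lying flat, loose
- bottle: bystander: white bottle, 68 across, 170 high (mm), loose; origin at its underside
Not all that is in view belongs to the job. Of the things that look like the rod, the smaller one is meant. There is more than one size of the stand; the one meant has the size given above.

How it is judged:
On the way, in this order (a step that is already met when the one before it is completed fails the run):
1. lever pushed to the bottom of its stroke, first stroke (value of joint lever above 0.47 rad), for 0.03 s.
2. lever back up at the top, first stroke (value of joint lever below 0.07 rad), for 0.03 s.
3. lever pushed to the bottom of its stroke, second stroke (value of joint lever above 0.47 rad), for 0.03 s.
4. lever back up at the top, second stroke (value of joint lever below 0.07 rad), for 0.03 s.
5. lever pushed to the bottom of its stroke, third stroke (value of joint lever above 0.47 rad), for 0.03 s.
6. lever back up at the top, third stroke (value of joint lever below 0.07 rad), for 0.03 s.
7. gauge rod in the guide tube with its collar against the mouth (z of rod_collar in the frame of tube_mouth between -0.005 and 0.005 m and distance between rod_collar and tube_mouth below 0.011 m and angle between the x axis of rod_grip and the z axis of tube_mouth, either way round below 0.15 rad), for 0.2 s.
8. rod drawn right out of the tube (z of rod_tip in the frame of tube_mouth above 0.01 m and contact force between rod and the fingers above 1 N), for 0.03 s.
At the end, for the whole second after the job is handed in: The rod is held in the fingers, still (under 3 cm/s), its axis within 10 degrees of level, its tip within 40 mm (seen from above) of the tile's middle and 35 to 200 mm above the bench, touching neither stand, pump nor tile; the lever is up (below 0.07 rad) (angle between rod_grip's own x axis and vertical between 1.3958 and 1.7458 rad and horizontal distance between rod_tip and tile_top below 0.04 m and height (world z) of rod_tip between 0.035 and 0.2 m and contact force between rod and the fingers above 1 N and linear speed of rod below 0.03 m/s and contact force between rod and stand below 0.2 N and contact force between rod and pump below 0.2 N and contact force between rod and tile below 0.2 N and value of joint lever below 0.07 rad); the arm keeps its last pose, push and grip.
It fails at once if another thing on the bench is moved by more than 4 cm (distance of any of die, beaker, jar, dish, spanner, bottle from where it was at the start of the episode above 0.04 m).
It also fails if it takes over 72 s, if anything falls off the work surface, if the arm or the gripper's body presses on something with over 40 N, if the wrist force passes 120 N, or if a joint passes its speed limit or range.

ROBOT

A 6-joint arm with a two-finger parallel gripper is mounted at the origin on the work surface. World frame = base frame: x ahead of the robot, y to its left, z up, the work surface at z = 0. Lengths are in m, angles in rad, forces in N, time in s.
With the tool pointing down it reaches from about 0.35 to 0.975 m from the base axis. Payload 4.9 kg.
Tool frame: the origin (TCP) lies midway between the tips of the shut fingers; the grasp point (between the pads) lies 19 mm behind it; z points along the fingers, x is the direction in which the jaws open and shut, and the axes are right-handed (so a half turn about z gives the same grasp; the last joint's range is limited). The gripper opens to 85 mm and grips with 20 to 120 N. Pads are 22 mm wide; open, the fingers measure 114 mm over their backs; the gripper's body (76 mm by 85 mm) begins 54 mm behind the grasp point. The pads swing forward as they close: fully open they stand 13 mm farther back than shut.
Start: joints at [-1.223, 0.053, 1.613, -0, 1.476, -0.119], TCP at [0.281, -0.558, 0.231] pointing down, gripper open.
Joint ranges: [-3.01, 3.01], [-1.01, 2.22], [0.06, 2.58], [-1.02, 4.17], [0.09, 2.62], [-3.14, 3.14]. Speed limits (rad/s): [2.57, 2.57, 3.14, 3.14, 3.14, 3.14].

INTERFACE

Orientations are given as a unit quaternion [x, y, z, w].
In Python, from station import r, viewer, job_done gives the robot as it stands. The module is installed in compiled form; this text tells all that it offers.
- The arm moves only by the shell command python3 -m creep 'ROWS'. ROWS is JSON, a list of rows, each a list of 3 entries, a list of its own where there are three numbers: the shift along the tool's x, y, z in cm, then the turn, a rotation vector about the tool's x, y, z in degrees, then the gripper command: -1 is fully open, 1 is shut, values between are in proportion. A call has 1 to 10 rows; each row is the pose to reach, as a shift and turn from the pose commanded when the call began, along the tool's axes at that moment; what a row does not reach only later rows make up. A row lasts 1/10 s, in which the tool goes at most 50 mm and 8.59 degrees, less where a joint would pass 70% of its speed; a pose out of reach is approached as far as the arm can. A call with a gripper value outside its range is refused whole. The fingers move at their own pace and stop on an object; the grip force is fixed at half the most. Time passes only in rows, so rows that repeat a pose let the fingers close. It gives the time, the measured TCP pose, the force and the opening at its end, in the units of the state.
- r.get_obs(): the state, without advancing time (a new reading comes with each control period).
- viewer.camera(name): name is "scene" or "top" or "wrist"; returns the picture (384x512x3 uint8, blue, green, red); there is no depth.
- viewer.camera_params(name): a dict with "mtx" (3x3 intrinsics, pixels), "extrinsics" (4x4, takes a point from world to camera coordinates). Camera axes: x right, y up, looking along -z (the intrinsics and any distortion apply to the point x, -y, -z); pixel columns grow to the right and rows downward; lengths in m; the calibration is good to about 2 mm. A picture is of the moment at which its call begins: read the wrist's pose just before it. camera_params takes no time and is no camera call; for the wrist camera it gives the pose at the moment of the call.
- job_done(): hands the job in, once; it reports no verdict.
The state is a dict: "clock": time; "qpos": joint angles; "qd": joint speeds; "tau": joint torques, N m; "eef_pos": TCP position; "tool_rot": TCP orientation; "force": force on the tool from outside, world axes, zero at the start; "ft_torque": the same for the moment, N m; "width": finger opening in m.
Only numpy, scipy, OpenCV 4.12 (cv2) and the standard library are available. Lean on these libraries where they do the work, as an engineer would, in place of code of your own. Each camera call takes 0.05 s, during which the arm holds its last target. There are 200 camera calls.

## Working session

There is one attempt and no reset: what is moved stays moved. The work goes in short steps, Python scripts to look and compute and a shell command to move; the robot and the scene stay as the last step left them, time stands still between calls to the robot, and variables do not carry over. Pictures are saved under pics/ and viewed, about 8 in all and at most 12, crops included, and the job is handed in when it is done.

```bash
mkdir -p pics
python3 - <<'E'
from station import r, viewer
import cv2, numpy as np
o=r.get_obs(); print({k:np.round(v,4) for k,v in o.items()})
for n in ("scene","top"):
    im=viewer.camera(n); cv2.imwrite(f"pics/{n}0.png",im)
    p=viewer.camera_params(n); np.savez(f"pics/{n}.npz",**{k:np.array(v) for k,v in p.items()}); print(n,{k:np.round(v,3).tolist() for k,v in p.items()})
E
```

```text
{'clock': np.float64(0.0), 'qpos': array([-1.223 ,  0.0534,  1.6143, -0.    ,  1.476 , -0.119 ]), 'qd': array([ 0.0016, -0.0003,  0.001 ,  0.    , -0.0003,  0.001 ]), 'tau': array([ 1.30000e-03, -3.93685e+01, -3.70177e+01, -1.00000e-04,
        7.00000e-03,  0.00000e+00]), 'eef_pos': array([ 0.2811, -0.5575,  0.23  ]), 'tool_rot': array([ 8.515e-01, -5.244e-01, -8.000e-04, -6.000e-04]), 'force': array([ 0.7629, -0.0113,  0.9029]), 'ft_torque': array([ 0.0486, -0.0277,  0.01  ]), 'width': np.float64(0.0856)}
scene {'mtx': [[405.208, 0.0, 264.012], [0.0, 405.208, 191.594], [0.0, 0.0, 1.0]], 'extrinsics': [[-0.839, 0.544, -0.018, 0.464], [-0.373, -0.55, 0.747, 0.039], [0.397, 0.633, 0.665, -1.513], [0.0, 0.0, 0.0, 1.0]]}
top {'mtx': [[439.064, 0.0, 250.571], [0.0, 439.064, 192.059], [0.0, 0.0, 1.0]], 'extrinsics': [[0.014, -1.0, 0.002, -0.081], [0.998, 0.014, 0.055, -0.507], [-0.055, 0.001, 0.998, -1.598], [0.0, 0.0, 0.0, 1.0]]}
```

View pics/top0.png

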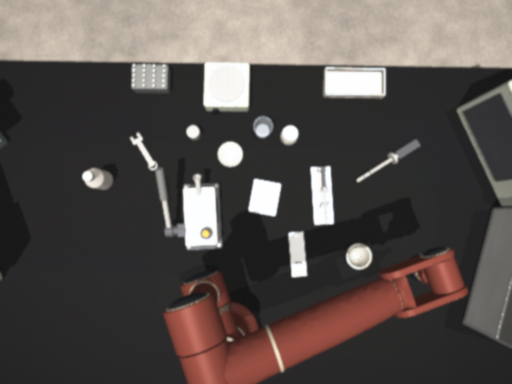

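View pics/scene0.png

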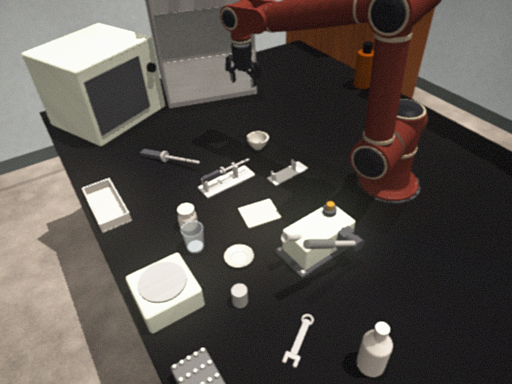

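The top view shows the pump at (202,215) with the lever from (168,232) to (160,170), and the tube at (198,183). Two things look like the rod: the one in the long stand at (321,190), and a larger one on the bench at (390,160). The stands are the long one at (322,195) and a short empty one at (298,254). I choose the rod in the long stand. The tile is at (265,197). The bystanders are the die (193,131), dish (230,154), beaker (263,127), jar (289,134), spanner (145,150) and bottle (97,178).

Run:
```python
import cv2,numpy as np
a=cv2.imread('pics/top0.png')[150:285,150:350]; b=cv2.imread('pics/scene0.png')[145:275,190:370]
a=cv2.resize(a,None,fx=4,fy=4,interpolation=cv2.INTER_CUBIC)
cv2.imwrite('pics/c1.png',a)
b=cv2.resize(b,None,fx=4.4,fy=4.4,interpolation=cv2.INTER_CUBIC)
cv2.imwrite('pics/c2.png',b)
```

```text
(no output)
```

View pics/c1.png

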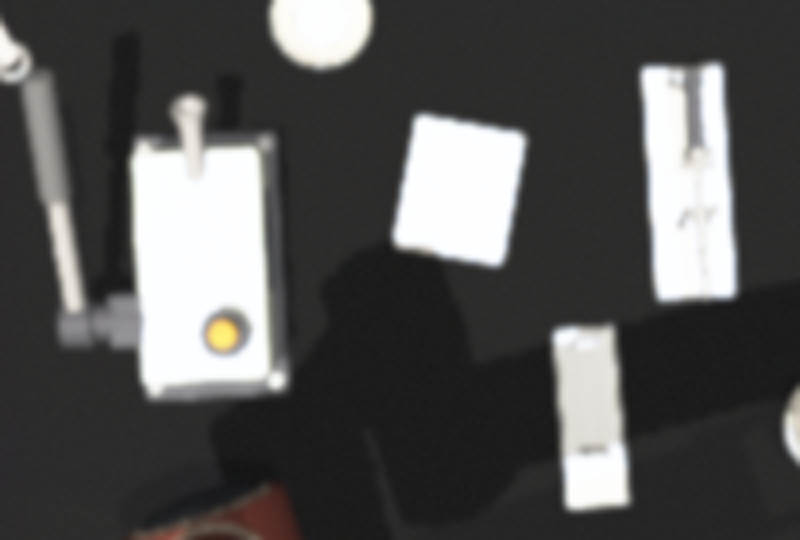

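View pics/c2.png

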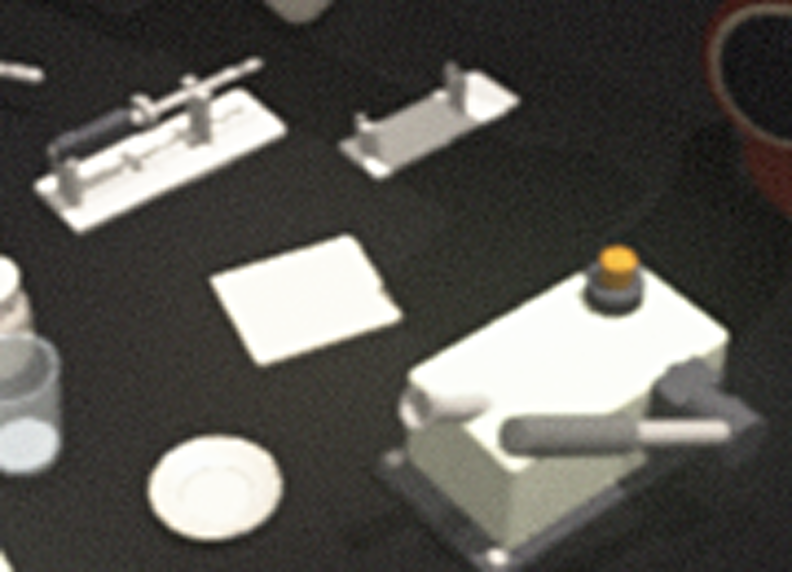

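Crop c1 shows a slim rod in the long stand: handle at (693,110), collar at (697,157) and tip at about (706,298). The pump's lever end is at (37,72) and its tube mouth at (189,105). Crop c2 agrees: rod collar (145,108), tip (258,63), mouth (415,410). The rod in the long stand is the one I want. Next I fit the poses.

```bash
cat > h.py <<'E'
import numpy as np, cv2
from scipy.optimize import least_squares
from scipy.spatial.transform import Rotation as R
def proj(p,P):
    P=np.atleast_2d(P); E=p['extrinsics']; c=P@E[:3,:3].T+E[:3,3]; c=c*[1,-1,-1]
    u=c@p['mtx'].T; return u[:,:2]/u[:,2:]
def pose(x,y,a,L):
    L=np.atleast_2d(L); c,s=np.cos(a),np.sin(a)
    return np.c_[x+c*L[:,0]-s*L[:,1], y+s*L[:,0]+c*L[:,1], L[:,2]]
top=dict(np.load('pics/top.npz')); sc=dict(np.load('pics/scene.npz'))
def c1(*a): return (np.array(a,float)+.5)/4-.5+[150,150]
def c2(*a): return (np.array(a,float)+.5)/4.4-.5+[190,145]
E
python3 - <<'E'
from h import *
def rect(l,w,z): return np.array([[l/2,w/2,z],[l/2,-w/2,z],[-l/2,-w/2,z],[-l/2,w/2,z]])
def fit(f,x0,name):
    s=least_squares(f,x0,loss='soft_l1'); print(name,np.round(s.x,4)); print(' res px',np.round(f(s.x).reshape(-1,2),1).tolist()); return s.x
# pump: x,y,yaw,h,xm
def pump(v):
    x,y,a,h,xm=v
    L=np.array([[-.045+.245*np.cos(.6),.11,.085+.245*np.sin(.6)],[-.045+.13*np.cos(.6),.11,.085+.13*np.sin(.6)]])
    K=rect(.2,.11,h); M=[[xm,0,.135]]
    A=proj(top,pose(x,y,a,np.vstack([L,K,M])))-c1((37,72),(53,200),(133,148),(265,145),(270,383),(143,388),(190,103))
    B=proj(sc,pose(x,y,a,np.vstack([L,K[[0,1,3]],M])))-c2((510,437),(640,430),(515,467),(410,375),(728,335),(415,410))
    return np.vstack([A,B]).ravel()
p=fit(pump,[.4,.1,0,.11,.15],'pump')
print('mouth',pose(*p[:3],[p[4],0,.135]),'grip top',pose(*p[:3],[-.045+.185*np.cos(.6),.11,.085+.185*np.sin(.6)]))
def box(pt1,pt2,K):
    return lambda v:np.vstack([proj(top,pose(*v,K))-c1(*pt1),proj(sc,pose(*v,K))-c2(*pt2)]).ravel()
fit(box([(417,113),(527,132),(500,267),(393,247)],[(262,365),(210,280),(348,235),(402,315)],rect(.12,.10,.008)),[.45,0,0],'tile')
s=fit(box([(641,67),(723,64),(737,298),(657,302)],[(82,232),(37,187),(243,90),(287,130)],rect(.21,.07,.01)),[.45,-.2,0],'stand')
def rod(v):
    K=np.array([[-.051,0,.06],[-.166,0,.06],[.035,0,.06]])
    return np.vstack([proj(top,pose(*v,K[:2]))-c1((697,158),(706,298)),proj(sc,pose(*v,K))-c2((147,107),(258,63),(55,147))]).ravel()
fit(rod,[.5,-.2,0],'rod'); print('rod from stand +.06',pose(*s,[.06,0,.06]))
E
```

```text
pump [0.4173 0.101  0.065  0.0976 0.1385]
 res px [[0.1, 1.1], [1.2, -0.5], [-0.0, 1.5], [-1.4, 0.7], [0.0, -1.2], [-0.1, -0.8], [-0.2, -0.0], [0.9, -0.5], [-3.1, 0.7], [-0.1, 1.1], [-0.7, -0.7], [1.3, -0.1], [-0.1, -0.2]]
mouth [[0.55545366 0.10997352 0.135     ]] grip top [[0.517576   0.21774031 0.18945886]]
tile [ 0.4916 -0.1247 -0.1552]
 res px [[-0.1, 0.6], [-0.9, 0.4], [0.4, -1.2], [0.4, -0.8], [-0.5, -0.4], [0.3, -0.2], [0.3, 0.1], [0.3, -0.0]]
stand [ 0.5007 -0.3349  0.0737]
 res px [[0.3, 0.9], [-1.3, 0.5], [-0.8, -1.1], [0.1, -0.9], [-0.3, -0.7], [-0.0, -0.5], [-0.3, -0.3], [0.3, -0.5]]
rod [ 0.563  -0.3374  0.0365]
 res px [[1.2, 2.1], [-0.0, -0.6], [-0.3, 1.1], [0.6, -0.1], [-0.1, 1.0]]
rod from stand +.06 [[ 0.56056128 -0.33047759  0.06      ]]
```

```bash
cat >> h.py <<'E'
def tool(yaw,tilt=0):
    # tool x = -y of object, z down; tilt: handle raised (z leans to +x)
    B=np.array([[0,-1,0],[-1,0,0],[0,0,-1.]]).T
    return R.from_euler('z',yaw)*R.from_euler('y',-tilt)*R.from_matrix(B)
def go(pos,Rt):
    from station import r
    o=r.get_obs(); R0=R.from_quat(o['tool_rot'])
    print('t',round(float(o['clock']),2),'pos',np.round(o['eef_pos'],4),'F',np.round(o['force'],1),'w',round(float(o['width']),4))
    print('shift cm',np.round(R0.inv().apply(np.array(pos)-o['eef_pos'])*100,2),'rot',np.round((R0.inv()*Rt).as_rotvec(degrees=True),2))
E
python3 - <<'E'
from h import *
go([.535,.219,.33],tool(.062))
E
```

```text
t 0.1 pos [ 0.2811 -0.5576  0.2302] F [-0.3 -0.1 -0.6] w 0.0853
shift cm [-57.94 -57.63  -9.86] rot [1.00e-02 1.10e-01 2.32e+01]
```

```bash
A='[[-57.9,-57.6,-10],[0,0.1,23.2],1]'; python3 -m creep '[[[0,0,-5],[0,0,0],1],[[0,0,-10],[0,0,0],1],[[-57.9,-57.6,-10],[0,0.1,23.2],1],[[-57.9,-57.6,-10],[0,0.1,23.2],1],[[-57.9,-57.6,-10],[0,0.1,23.2],1],[[-57.9,-57.6,-10],[0,0.1,23.2],1],[[-57.9,-57.6,-10],[0,0.1,23.2],1],[[-57.9,-57.6,-10],[0,0.1,23.2],1],[[-57.9,-57.6,-10],[0,0.1,23.2],1],[[-57.9,-57.6,-10],[0,0.1,23.2],1]]'
python3 - <<'E'
from h import *
go([.535,.219,.26],tool(.062))
E
```

```text
clock: 1.1
eef_pos: [0.4055, -0.1759, 0.3309]
tool_rot: [0.728, -0.685, 0.001, 0.0]
force: [0.5, -0.4, -0.2]
width: -0.0001
t 1.1 pos [ 0.4055 -0.1759  0.3309] F [ 0.5 -0.4 -0.2] w -0.0001
shift cm [-38.63 -15.34   7.03] rot [-0.02 -0.09 -0.04]
```

```bash
python3 -m creep '[[[-38.6,-15.3,7],[0,0,0],1],[[-38.6,-15.3,7],[0,0,0],1],[[-38.6,-15.3,7],[0,0,0],1],[[-38.6,-15.3,7],[0,0,0],1],[[-38.6,-15.3,7],[0,0,0],1],[[-38.6,-15.3,7],[0,0,0],1],[[-38.6,-15.3,7],[0,0,0],1],[[-38.6,-15.3,7],[0,0,0],1],[[-38.6,-15.3,7],[0,0,0],1],[[-38.6,-15.3,7],[0,0,0],1]]' >/dev/null
python3 - <<'E'
from h import *
from station import viewer
go([.535,.219,.26],tool(.062))
a=viewer.camera('top')[150:285,120:320]; b=viewer.camera('scene')[145:275,250:390]
a=cv2.resize(a,(600,405)); b=cv2.resize(b,(560,520))[:, :]
im=np.zeros((600,800,3),np.uint8)
a=cv2.resize(a,(400,270));b=cv2.resize(b,(400,371)); 
im=np.hstack([np.vstack([a,np.zeros((101,400,3),np.uint8)]),b]); cv2.imwrite('pics/l1.png',im)
E
```

```text
t 2.1 pos [0.5338 0.219  0.2587] F [ 0.3 -0.5  0.3] w -0.0001
shift cm [ 0.   -0.12 -0.13] rot [ 0.17 -0.11  0.21]
```

View pics/l1.png

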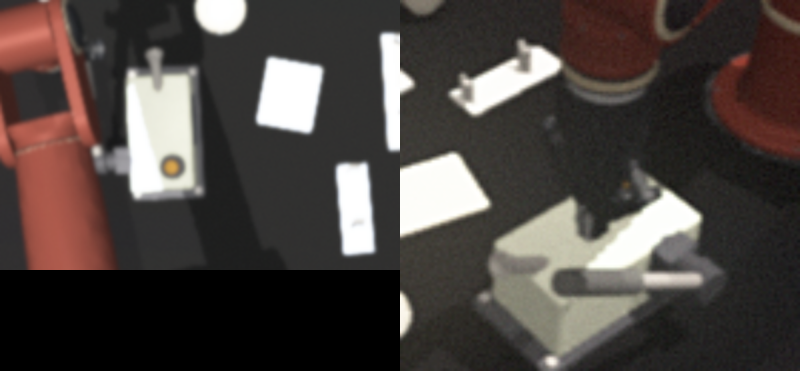

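The picture shows the shut fingertips at (590,235), above the middle of the lever grip at (600,283). The lever is at rest and the area beside it is clear. I'm pressing down now.

```bash
python3 -m creep '[[[0,0,3],[0,0,0],1],[[0,0,5],[0,0,0],1],[[0,0,7],[0,0,0],1],[[0,0,9],[0,0,0],1],[[0,0,11],[0,0,0],1],[[0,0,13],[0,0,0],1],[[0,0,14.5],[0,0,0],1],[[0,0,14.8],[0,0,0],1],[[0,0,14.8],[0,0,0],1]]'
```

```text
clock: 3.1
eef_pos: [0.5381, 0.2153, 0.1169]
tool_rot: [0.728, -0.686, 0.004, -0.003]
force: [1.5, -0.5, 10.1]
width: 0.0
```

```bash
python3 -m creep '[[[0,0,0.4],[0,0,0],1],[[0,0,0.8],[0,0,0],1],[[0,0,0.8],[0,0,0],1]]'; python3 -m creep '[[[0,0,0.4],[0,0,0],1],[[0,0,0.7],[0,0,0],1],[[0,0,0.7],[0,0,0],1]]'
```

```text
clock: 3.4
eef_pos: [0.5391, 0.2153, 0.1099]
tool_rot: [0.728, -0.686, 0.004, -0.004]
force: [2.7, -0.9, 10.5]
width: -0.0001
clock: 3.7
eef_pos: [0.5398, 0.2154, 0.106]
tool_rot: [0.728, -0.686, 0.005, -0.004]
force: [-2.4, -2.9, 20.3]
width: 0.0001
```

The hard stop is at z≈0.106, where the force rises to 20 N. Next: up, then down again.

```bash
python3 -m creep '[[[0,0,-4],[0,0,0],1],[[0,0,-8],[0,0,0],1],[[0,0,-12],[0,0,0],1],[[0,0,-15.5],[0,0,0],1],[[0,0,-15.5],[0,0,0],1],[[0,0,-15.5],[0,0,0],1],[[0,0,-15.5],[0,0,0],1]]'
python3 -m creep '[[[0,0,3],[0,0,0],1],[[0,0,6],[0,0,0],1],[[0,0,9],[0,0,0],1],[[0,0,12],[0,0,0],1],[[0,0,14],[0,0,0],1],[[0,0,15],[0,0,0],1],[[0,0,15.4],[0,0,0],1],[[0,0,15.4],[0,0,0],1],[[0,0,15.4],[0,0,0],1]]'
python3 -m creep '[[[0,0,-4],[0,0,0],1],[[0,0,-8],[0,0,0],1],[[0,0,-12],[0,0,0],1],[[0,0,-15.4],[0,0,0],1],[[0,0,-15.4],[0,0,0],1],[[0,0,-15.4],[0,0,0],1],[[0,0,-15.4],[0,0,0],1]]'
python3 -m creep '[[[0,0,3],[0,0,0],1],[[0,0,6],[0,0,0],1],[[0,0,9],[0,0,0],1],[[0,0,12],[0,0,0],1],[[0,0,14],[0,0,0],1],[[0,0,15],[0,0,0],1],[[0,0,15.4],[0,0,0],1],[[0,0,15.4],[0,0,0],1],[[0,0,15.4],[0,0,0],1]]'
python3 -m creep '[[[0,0,-4],[0,0,0],1],[[0,0,-8],[0,0,0],1],[[0,0,-12],[0,0,0],1],[[0,0,-15.4],[0,0,0],1],[[0,0,-15.4],[0,0,0],1],[[0,0,-15.4],[0,0,0],1],[[0,0,-15.4],[0,0,0],1]]'
```

```text
clock: 4.4
eef_pos: [0.5337, 0.2155, 0.2513]
tool_rot: [0.728, -0.685, 0.0, 0.001]
force: [0.4, 0.8, -0.6]
width: -0.0001
clock: 5.3
eef_pos: [0.5375, 0.2165, 0.1055]
tool_rot: [0.729, -0.685, 0.003, -0.002]
force: [-7.6, -4.0, 31.0]
width: 0.0001
clock: 6.0
eef_pos: [0.5332, 0.2161, 0.2496]
tool_rot: [0.729, -0.685, -0.001, 0.003]
force: [-0.7, 0.3, -0.3]
width: -0.0002
clock: 6.9
eef_pos: [0.5371, 0.2168, 0.1054]
tool_rot: [0.729, -0.685, 0.002, -0.001]
force: [-9.7, -3.8, 32.2]
width: -0.0002
clock: 7.6
eef_pos: [0.5331, 0.2163, 0.2493]
tool_rot: [0.729, -0.685, -0.001, 0.003]
force: [0.6, 0.2, -0.6]
width: -0.0
```

Run:
```python
from h import *
go([.561,-.333,.25],tool(.06))
```

```text
t 7.6 pos [0.5331 0.2163 0.2493] F [ 0.6  0.2 -0.6] w -0.0
shift cm [54.99  0.6   0.08] rot [ 0.29 -0.16  0.1 ]
```

```bash
python3 -m creep '[[[0,0,-5],[0.2,0,0],-1],[[55,0.6,-5],[0.2,-0.1,0.1],-1],[[55,0.6,-5],[0.2,-0.1,0.1],-1],[[55,0.6,-5],[0.2,-0.1,0.1],-1],[[55,0.6,-5],[0.2,-0.1,0.1],-1],[[55,0.6,-5],[0.2,-0.1,0.1],-1],[[55,0.6,-5],[0.2,-0.1,0.1],-1],[[55,0.6,-5],[0.2,-0.1,0.1],-1],[[55,0.6,-5],[0.2,-0.1,0.1],-1],[[55,0.6,-5],[0.2,-0.1,0.1],-1]]' >/dev/null
python3 -m creep '[[[9.5,0.2,0],[0,0,0],-1],[[9.5,0.2,2],[0,0,0],-1],[[9.5,0.2,5],[0,0,0],-1],[[9.5,0.2,5],[0,0,0],-1],[[9.5,0.2,5],[0,0,0],-1],[[9.5,0.2,5],[0,0,0],-1]]'
python3 - <<'E'
from h import *
from station import viewer
go([.561,-.333,.25],tool(.06))
p=viewer.camera_params('wrist'); im=viewer.camera('wrist')
np.savez('pics/w1.npz',**{k:np.array(v) for k,v in p.items()})
print(np.round(proj(p,pose(.561,-.333,.06,[[0,0,.06],[-.051,0,.06],[-.166,0,.06],[.035,0,.06]]))))
cv2.imwrite('pics/w1.png',im)
b=viewer.camera('scene')[145:275,190:370]; cv2.imwrite('pics/s1.png',b)
E
```

```text
clock: 9.2
eef_pos: [0.5617, -0.3269, 0.2544]
tool_rot: [0.728, -0.685, 0.002, -0.002]
force: [0.5, -0.4, 0.8]
width: 0.0856
t 9.2 pos [ 0.5617 -0.3269  0.2544] F [ 0.5 -0.4  0.8] w 0.0856
shift cm [0.61 0.11 0.44] rot [-0.26 -0.02  0.08]
[[263. 172.]
 [263. 216.]
 [263. 303.]
 [264. 140.]]
```

View pics/w1.png

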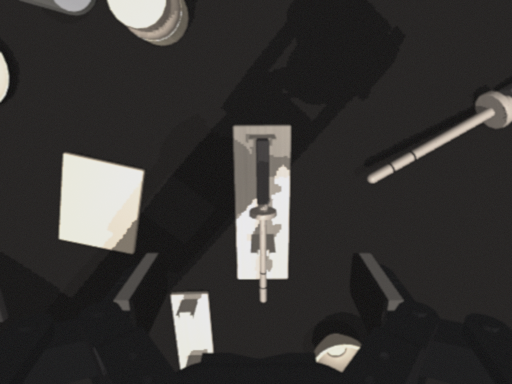

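The wrist view shows the rod in its stand. The handle runs from (263,138) to (262,205), with the collar at (263,213) and the tip at (263,302), within about 3 px of prediction. I'm descending to grasp.

```bash
python3 -m creep '[[[0.6,0.1,3],[-0.2,0,0],-1],[[0.6,0.1,7],[-0.2,0,0],-1],[[0.6,0.1,11],[-0.2,0,0],-1],[[0.6,0.1,15],[-0.2,0,0],-1],[[0.6,0.1,18],[-0.2,0,0],-1],[[0.6,0.1,18],[-0.2,0,0],-1],[[0.6,0.1,18],[-0.2,0,0],-1]]'
python3 - <<'E'
from h import *
go([.561,-.333,.041],tool(.06))
E
```

```text
clock: 10.0
eef_pos: [0.562, -0.3336, 0.0748]
tool_rot: [0.728, -0.685, 0.001, -0.0]
force: [0.3, -0.6, 2.0]
width: 0.0852
t 10.0 pos [ 0.562  -0.3336  0.0748] F [ 0.3 -0.6  2. ] w 0.0852
shift cm [-0.06  0.11  3.38] rot [-0.08 -0.05  0.05]
```

```bash
python3 -m creep '[[[-0.05,0.1,2],[0,0,0],-1],[[-0.05,0.1,3.4],[0,0,0],-1],[[-0.05,0.1,3.4],[0,0,0],-1],[[-0.05,0.1,3.4],[0,0,0],1],[[-0.05,0.1,3.4],[0,0,0],1],[[-0.05,0.1,3.4],[0,0,0],1],[[-0.05,0.1,3.4],[0,0,0],1],[[-0.05,0.1,3.4],[0,0,0],1],[[-0.05,0.1,3.4],[0,0,0],1],[[-0.05,0.1,3.4],[0,0,0],1]]'
```

```text
clock: 11.0
eef_pos: [0.5606, -0.3334, 0.04]
tool_rot: [0.728, -0.686, 0.0, -0.0]
force: [-0.5, -0.1, 2.6]
width: 0.013
```

```bash
python3 -m creep '[[[0,0,-1],[0,0,0],1],[[0,0,-2],[0,0,0],1],[[0,0,-4],[0,0,0],1],[[0,0,-7],[0,0,0],1],[[0,0,-11],[0,0,0],1],[[0,0,-16],[0,0,0],1],[[0,0,-21],[0,0,0],1],[[0,0,-26],[0,0,0],1],[[0,0,-26],[0,0,0],1]]'
python3 - <<'E'
from h import *
d=tool(.065,np.radians(35))
go([.735,.121,.36],d)
E
```

```text
clock: 11.9
eef_pos: [0.5629, -0.3352, 0.3116]
tool_rot: [0.728, -0.685, 0.009, -0.001]
force: [0.3, -0.1, -1.0]
width: 0.0129
t 11.9 pos [ 0.5629 -0.3352  0.3116] F [ 0.3 -0.1 -1. ] w 0.0129
shift cm [-44.44 -19.99  -5.08] rot [34.21 -0.73 -0.06]
```

```bash
python3 -m creep '[[[-44.4,-20,-5],[34.5,-0.5,0],1],[[-44.4,-20,-5],[34.5,-0.5,0],1],[[-44.4,-20,-5],[34.5,-0.5,0],1],[[-44.4,-20,-5],[34.5,-0.5,0],1],[[-44.4,-20,-5],[34.5,-0.5,0],1],[[-44.4,-20,-5],[34.5,-0.5,0],1],[[-44.4,-20,-5],[34.5,-0.5,0],1],[[-44.4,-20,-5],[34.5,-0.5,0],1],[[-44.4,-20,-5],[34.5,-0.5,0],1],[[-44.4,-20,-5],[34.5,-0.5,0],1]]' >/dev/null
python3 - <<'E'
from h import *
go([.735,.121,.36],tool(.065,np.radians(35)))
E
```

```text
t 12.9 pos [0.7329 0.125  0.3494] F [ 1.1 -1.3 -2.2] w 0.0128
shift cm [ 0.4  -0.76 -0.78] rot [ 0.54  0.37 -0.3 ]
```

Run:
```python
from h import *
go([.735,.121,.238],tool(.065,np.radians(35)))
```

```text
t 12.9 pos [0.7329 0.125  0.3494] F [ 1.1 -1.3 -2.2] w 0.0128
shift cm [0.51 6.15 9.28] rot [ 0.54  0.37 -0.3 ]
```

```bash
python3 -m creep '[[[0.3,2,3],[0.4,0.2,-0.2],1],[[0.5,4,6],[0.4,0.2,-0.2],1],[[0.5,5.2,8],[0.4,0.2,-0.2],1],[[0.5,6.1,9.2],[0.4,0.2,-0.2],1],[[0.5,6.1,9.2],[0.4,0.2,-0.2],1],[[0.5,6.1,9.2],[0.4,0.2,-0.2],1],[[0.5,6.1,9.2],[0.4,0.2,-0.2],1],[[0.5,6.1,9.2],[0.4,0.2,-0.2],1]]' >/dev/null
cat >> h.py <<'E'
def rodpts(o):
    Q=R.from_quat(o['tool_rot']); z=Q.apply([0,0,1]); a=-Q.apply([0,1,0]); g=np.array(o['eef_pos'])-.019*z
    return dict(grip=g,collar=g-.051*a,tip=g-.166*a,axis=a)
E
python3 - <<'E'
from h import *
from station import viewer,r
go([.735,.121,.238],tool(.065,np.radians(35)))
o=r.get_obs(); k=rodpts(o); print({i:np.round(v,4) for i,v in k.items()}, np.round(o['qpos'],2))
pw=viewer.camera_params('wrist'); w=viewer.camera('wrist'); t=viewer.camera('top'); s=viewer.camera('scene')
np.savez('pics/w2.npz',**{k:np.array(v) for k,v in pw.items()})
M=np.array([.5555,.110,.135])
for n,p in (('top',top),('scene',sc),('wrist',pw)): print(n,np.round(proj(p,np.array([k['tip'],k['collar'],k['grip'],M])),1).tolist())
for n,i in (('w',w),('t',t),('s',s)): cv2.imwrite(f'pics/{n}2.png',i)
A=cv2.resize(t[145:220,160:260],(400,300),interpolation=cv2.INTER_CUBIC)
B=cv2.resize(s[170:260,240:360],(400,300),interpolation=cv2.INTER_CUBIC)
C=cv2.resize(w,(400,300))
cv2.imwrite('pics/m2.png',np.vstack([np.hstack([A,B]),np.hstack([C,np.zeros_like(C)])]))
E
```

```text
t 13.7 pos [0.7363 0.118  0.2421] F [-0.8 -0.1 -0.5] w 0.0131
shift cm [-0.3   0.32  0.27] rot [-0.14  0.11 -0.19]
{'grip': array([0.7253, 0.1173, 0.2576]), 'collar': array([0.6837, 0.1147, 0.2283]), 'tip': array([0.5898, 0.109 , 0.1621]), 'axis': array([0.8162, 0.0499, 0.5756])} [ 0.06 -0.01  1.75  0.01  0.79  1.56]
top [[196.4, 164.4], [192.7, 132.8], [191.0, 117.9], [196.9, 175.3]]
scene [[273.4, 235.9], [243.6, 235.2], [228.8, 234.8], [283.8, 237.6]]
wrist [[257.8, 520.5], [257.8, 370.1], [257.8, 279.6], [253.1, 558.7]]
```

View pics/m2.png

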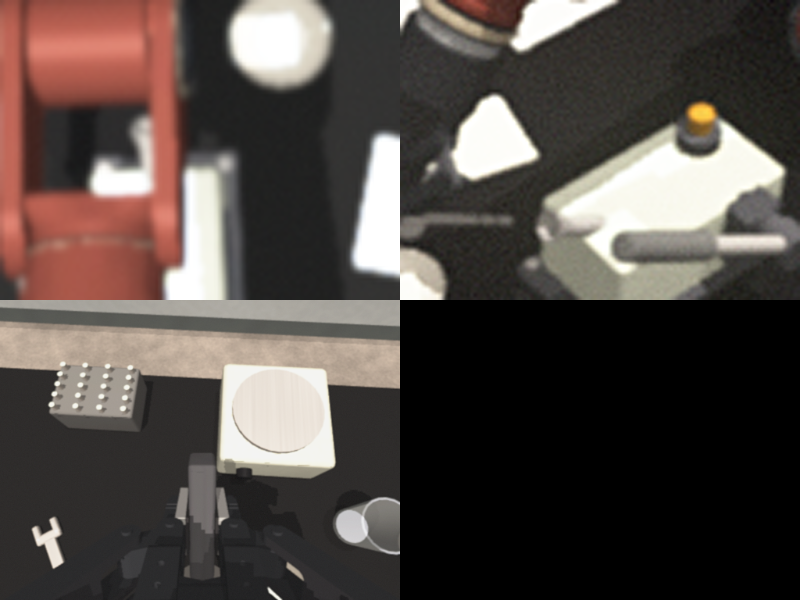

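The lever has returned fully to its rest position. The rod tip in the scene view is at (273.6,235.7) against a predicted (273.4,235.9), and the mouth is at (284,237.5) as predicted, so the rod sits in the grip as modelled. I'm correcting about 3 mm, then advancing.

```bash
python3 -m creep '[[[-0.3,0,0.27],[0,0,-0.1],1],[[-0.3,1,0.27],[0,0,-0.1],1],[[-0.3,2,0.27],[0,0,-0.1],1],[[-0.3,2,0.27],[0,0,-0.1],1],[[-0.3,2,0.27],[0,0,-0.1],1],[[-0.3,2,0.27],[0,0,-0.1],1]]' >/dev/null
cat >> h.py <<'E'
def ins():
    from station import r
    o=r.get_obs(); k=rodpts(o); T=tool(.065,np.radians(35)); M=np.array([.5555,.110,.135]); Q=R.from_quat(o['tool_rot'])
    a=-T.apply([0,1,0]); s=(k['tip']-M)@a; e=(k['tip']-M)-s*a; c=k['collar']-M
    print('t',round(float(o['clock']),2),'F tool',np.round(Q.inv().apply(o['force']),1),'|F|',round(float(np.linalg.norm(o['force'])),1),'tip along mm',round(s*1e3,1),'collar along',round(float(c@a)*1e3,1),'correction in tool cm',np.round(-Q.inv().apply(e)*100,2),'rot',np.round((Q.inv()*T).as_rotvec(degrees=True),2),'w',round(float(o['width']),4))
E
python3 -c "
from h import *
ins()"
```

```text
t 14.45 F tool [-1.5  0.4  2.3] |F| 2.7 tip along mm 21.4 collar along 136.4 correction in tool cm [-0.04  0.   -0.12] rot [ 0.04  0.11 -0.08] w 0.0132
```

```bash
python3 -m creep '[[[0,0.7,-0.1],[0,0,0],1],[[0,1.4,-0.1],[0,0,0],1],[[0,2.1,-0.1],[0,0,0],1],[[0,2.8,-0.1],[0,0,0],1],[[0,3.5,-0.1],[0,0,0],1],[[0,3.5,-0.1],[0,0,0],1],[[0,3.5,-0.1],[0,0,0],1]]' >/dev/null
python3 - <<'E'
from h import *
ins()
from station import viewer
s=viewer.camera('scene'); t=viewer.camera('top')
B=cv2.resize(s[200:270,230:330],(700,490),interpolation=cv2.INTER_CUBIC); cv2.imwrite('pics/i3.png',B)
E
```

```text
t 15.15 F tool [0.4 0.4 2.2] |F| 2.3 tip along mm -14.0 collar along 101.0 correction in tool cm [-0.03  0.   -0.03] rot [ 0.07  0.11 -0.08] w 0.0131
```

View pics/i3.png

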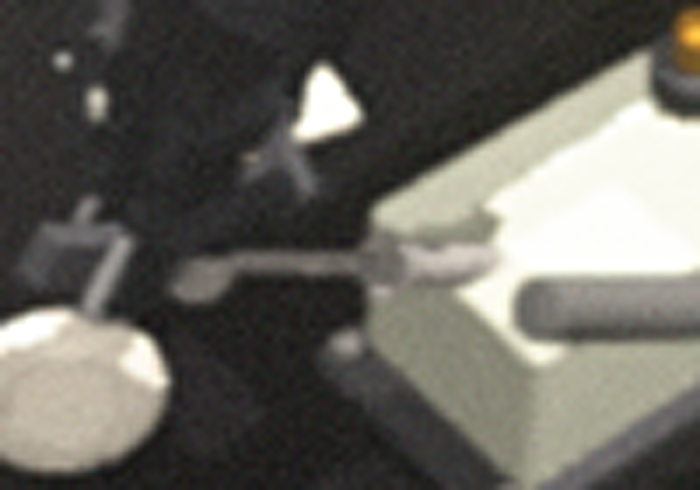

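The stem runs into the mouth at (375,262) with almost no force, so I continue.

```bash
python3 -m creep '[[[0,0.7,0],[0,0,0],1],[[0,1.4,0],[0,0,0],1],[[0,2.1,0],[0,0,0],1],[[0,2.8,0],[0,0,0],1],[[0,2.8,0],[0,0,0],1]]' >/dev/null
python3 -c "
from h import *
ins()"
python3 -m creep '[[[0,0.7,0],[0,0,0],1],[[0,1.4,0],[0,0,0],1],[[0,2.1,0],[0,0,0],1],[[0,2.8,0],[0,0,0],1],[[0,2.8,0],[0,0,0],1]]' >/dev/null
python3 -c "
from h import *
ins()"
```

```text
t 15.75 F tool [0.  1.6 2.2] |F| 2.7 tip along mm -43.9 collar along 71.1 correction in tool cm [-0.02  0.   -0.04] rot [ 0.21  0.12 -0.08] w 0.013
t 16.25 F tool [-0.   2.6  1.3] |F| 2.9 tip along mm -71.7 collar along 43.3 correction in tool cm [-0.02  0.   -0.03] rot [ 0.2   0.12 -0.07] w 0.0131
```

```bash
python3 -m creep '[[[0,0.7,0],[0,0,0],1],[[0,1.4,0],[0,0,0],1],[[0,2.1,0],[0,0,0],1],[[0,2.8,0],[0,0,0],1],[[0,3.3,0],[0,0,0],1],[[0,3.6,0],[0,0,0],1],[[0,3.6,0],[0,0,0],1]]' >/dev/null
python3 -c "
from h import *
ins()"
```

```text
t 16.95 F tool [0.3 1.  1.1] |F| 1.5 tip along mm -106.5 collar along 8.5 correction in tool cm [-0.02  0.   -0.02] rot [ 0.11  0.11 -0.08] w 0.0134
```

```bash
for i in 1; do python3 -m creep '[[[0,0.2,0],[0,0,0],1],[[0,0.4,0],[0,0,0],1],[[0,0.6,0],[0,0,0],1],[[0,0.6,0],[0,0,0],1]]' >/dev/null
python3 -c "
from h import *
ins()"; done
python3 -m creep '[[[0,0.2,0],[0,0,0],1],[[0,0.4,0],[0,0,0],1],[[0,0.4,0],[0,0,0],1]]' >/dev/null
python3 -c "
from h import *
ins()"
```

```text
t 17.35 F tool [-0.1  0.6  1.6] |F| 1.7 tip along mm -112.3 collar along 2.7 correction in tool cm [-0.02  0.   -0.02] rot [ 0.11  0.11 -0.08] w 0.0126
t 17.65 F tool [0.2 1.1 1.6] |F| 2.0 tip along mm -116.4 collar along -1.4 correction in tool cm [-0.02  0.   -0.02] rot [ 0.12  0.11 -0.08] w 0.0131
```

No stop yet, so I keep going gently until I feel contact.

```bash
python3 -m creep '[[[0,0.15,0],[0,0,0],1],[[0,0.3,0],[0,0,0],1],[[0,0.3,0],[0,0,0],1]]' >/dev/null
python3 -c "
from h import *
ins()"
python3 -m creep '[[[0,0.15,0],[0,0,0],1],[[0,0.3,0],[0,0,0],1],[[0,0.3,0],[0,0,0],1]]' >/dev/null
python3 - <<'E'
from h import *
ins()
from station import viewer
s=viewer.camera('scene')
B=cv2.resize(s[200:270,230:330],(700,490),interpolation=cv2.INTER_CUBIC); cv2.imwrite('pics/i4.png',B)
E
```

```text
t 17.95 F tool [-0.8 -1.   2.6] |F| 2.9 tip along mm -118.0 collar along -3.0 correction in tool cm [-0.02  0.   -0.02] rot [-0.04  0.11 -0.08] w 0.0126
t 18.25 F tool [-0.9 -5.8  5.8] |F| 8.2 tip along mm -118.0 collar along -3.0 correction in tool cm [-0.02 -0.   -0.04] rot [-0.4   0.11 -0.09] w 0.0133
```

```bash
python3 -m creep '[[[0,0.15,0],[0,0,0],1],[[0,0.25,0],[0,0,0],1],[[0,0.25,0],[0,0,0],1],[[0,0.25,0],[0,0,0],1],[[0,0.25,0],[0,0,0],1],[[0,0.25,0],[0,0,0],1],[[0,0.25,0],[0,0,0],1],[[0,0.25,0],[0,0,0],1]]' >/dev/null
python3 - <<'E'
from h import *
ins()
from station import viewer
s=viewer.camera('scene')
B=cv2.resize(s[200:270,230:330],(700,490),interpolation=cv2.INTER_CUBIC); cv2.imwrite('pics/i4.png',B)
E
```

```text
t 19.1 F tool [-0.3 -9.1  8.8] |F| 12.6 tip along mm -118.0 collar along -3.0 correction in tool cm [-0.02 -0.   -0.05] rot [-0.68  0.11 -0.11] w 0.0132
```

View pics/i4.png

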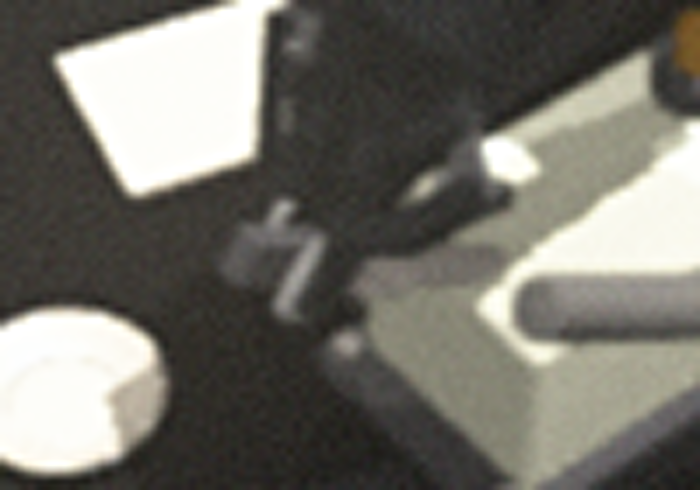

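The handle is right at the mouth (355,262) with no stem visible. The stop is firm: zero travel while the force rose from 3 to 12 N, held for about 0.8 s. I'm drawing it out along the axis.

```bash
python3 -m creep '[[[0,-0.5,0],[0,0,0],1],[[0,-1.5,0],[0,0,0],1],[[0,-3,0],[0,0,0],1],[[0,-5,0],[0,0,0],1],[[0,-7,0],[0,0,0],1],[[0,-9,0],[0,0,0],1],[[0,-11,0],[0,0,0],1],[[0,-13,0],[0,0,0],1],[[0,-14.5,0],[0,0,0],1],[[0,-16,0],[0,0,0],1]]' >/dev/null
python3 - <<'E'
from h import *
ins()
tip=np.array([.4916,-.1247,.11]); 
def tcp(y,tip): 
    T=tool(y); return tip+.166*(-T.apply([0,1,0]))+.019*T.apply([0,0,1]),T
p,T=tcp(-.1,tip); print(p); go(p,T); p[2]=.3; go(p,T)
E
```

```text
t 20.15 F tool [-0.6  1.2  1.7] |F| 2.1 tip along mm 35.6 collar along 150.6 correction in tool cm [-0.04  0.   -0.07] rot [ 0.2   0.11 -0.08] w 0.0135
[ 0.65677069 -0.14127235  0.091     ]
t 20.15 pos [0.7319 0.1209 0.234 ] F [-0.1  0.6 -2.1] w 0.0135
shift cm [25.71 15.68  6.44] rot [-34.71   3.     9.12]
t 20.15 pos [0.7319 0.1209 0.234 ] F [-0.1  0.6 -2.1] w 0.0135
shift cm [ 25.66   3.75 -10.72] rot [-34.71   3.     9.12]
```

```bash
python3 -m creep '[[[0,-1,-4],[0,0,0],1],[[25.7,3.7,-10.7],[-34.7,3,9.1],1],[[25.7,3.7,-10.7],[-34.7,3,9.1],1],[[25.7,3.7,-10.7],[-34.7,3,9.1],1],[[25.7,3.7,-10.7],[-34.7,3,9.1],1],[[25.7,3.7,-10.7],[-34.7,3,9.1],1],[[25.7,3.7,-10.7],[-34.7,3,9.1],1],[[25.7,3.7,-10.7],[-34.7,3,9.1],1],[[25.7,3.7,-10.7],[-34.7,3,9.1],1],[[25.7,3.7,-10.7],[-34.7,3,9.1],1]]' >/dev/null
python3 - <<'E'
from h import *
T=tool(-.1); go([.6568,-.1413,.092],T)
E
```

```text
t 21.15 pos [ 0.6568 -0.1401  0.3001] F [-0.6 -0.4 -2.3] w 0.0133
shift cm [ 0.14  0.03 20.81] rot [-0.1   0.06  0.11]
```

```bash
python3 -m creep '[[[0.1,0,3],[0,0,0],1],[[0.1,0,7],[0,0,0],1],[[0.1,0,11],[0,0,0],1],[[0.1,0,15],[0,0,0],1],[[0.1,0,18],[0,0,0],1],[[0.1,0,20],[0,0,0],1],[[0.1,0,20.8],[0,0,0],1],[[0.1,0,20.8],[0,0,0],1],[[0.1,0,20.8],[0,0,0],1],[[0.1,0,20.8],[0,0,0],1]]' >/dev/null
python3 - <<'E'
from h import *
from station import viewer,r
go([.6568,-.1413,.092],tool(-.1))
k=rodpts(r.get_obs()); print({i:np.round(v,4) for i,v in k.items()})
t=viewer.camera('top'); s=viewer.camera('scene')
for n,p in (('top',top),('scene',sc)): print(n,np.round(proj(p,np.array([k['tip'],k['collar'],[.4916,-.1247,.008]])),1).tolist())
A=cv2.resize(t[110:260,150:350],(400,300),interpolation=cv2.INTER_CUBIC)
B=cv2.resize(s[145:280,185:365],(400,300),interpolation=cv2.INTER_CUBIC)
cv2.imwrite('pics/f5.png',np.hstack([A,B]))
E
```

```text
t 22.15 pos [ 0.6586 -0.1427  0.0949] F [-0.   0.4 -3. ] w 0.0133
shift cm [-0.12  0.2   0.29] rot [-0.34 -0.03  0.04]
{'grip': array([ 0.6585, -0.1427,  0.1139]), 'collar': array([ 0.6078, -0.1376,  0.1136]), 'tip': array([ 0.4933, -0.1263,  0.113 ]), 'axis': array([ 0.9951, -0.0991,  0.0059])}
top [[265.9, 194.9], [269.6, 161.9], [264.4, 196.7]]
scene [[257.7, 189.1], [225.2, 200.4], [259.2, 212.1]]
```

View pics/f5.png

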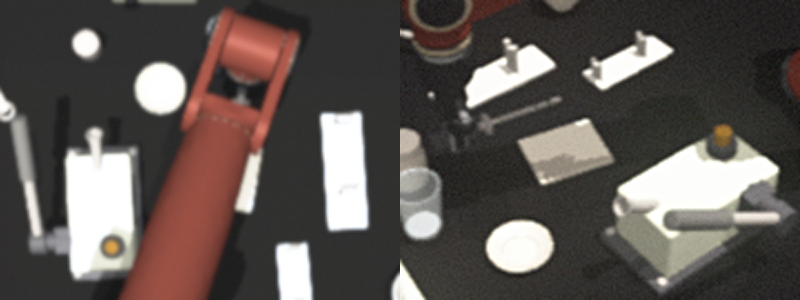

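The final picture shows the rod held level, tip at scene pixel (256,189.6) against a predicted (257.7,189.1), over the tile. The lever is up and the bystanders are in place. I'll let it settle and then hand in.

```bash
python3 -m creep '[[[0,0,0],[0,0,0],1],[[0,0,0],[0,0,0],1],[[0,0,0],[0,0,0],1],[[0,0,0],[0,0,0],1],[[0,0,0],[0,0,0],1]]'
python3 - <<'E'
from h import *
from station import r,job_done
o=r.get_obs(); k=rodpts(o); print(np.round(k['tip'],4),np.round(k['axis'],3),np.abs(o['qd']).max()); job_done()
E
```

```text
clock: 22.75
eef_pos: [0.6572, -0.1427, 0.0925]
tool_rot: [-0.671, 0.741, -0.001, 0.001]
force: [0.6, -0.1, -2.1]
width: 0.0134
[ 0.4919 -0.1261  0.1111] [ 0.995 -0.1    0.002] 0.003332076318189765
the job is handed in; nothing more can be done
```

The job was carried out in full and handed in at 22.75 s. No verdict was reported, and no check failed.

- **Pump:** I pressed the lever to its hard stop three times, with the force reaching 20–32 N at the stop and the tool lifted clear after each stroke. Later pictures show the lever up.
- **Rod in the tube:** I took the rod from the long stand and pushed it into the guide tube until the collar stopped. There was no further travel while the force rose to about 12 N. I held it there for about 0.8 s, then drew it right out.
- **Collar position:** The collar stopped 3 mm past my estimated mouth position. That is within the error of the camera measurement and the 5 mm allowed.
- **Finish:** The rod is gripped (opening 13.4 mm) and level to about 0.1°. The arm was practically still at hand-in. From the arm's pose, the tip is about 1.5 mm from the tile's middle and 10 cm above it.
- **Small disagreement:** The last picture put the tip about 2 px from where the arm's pose predicts, roughly 5 mm. That is well within the 40 mm allowed.
- **Other things on the bench:** Those in view in the last picture (dish, die, beaker) looked unmoved. The rest were not checked there.

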